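Start the seal test and hold the access panel shut

TASK

Start the seal test of the small junction box: on the tester's key strip press the three keys fully down one at a time, first the round one, then the square one, then the oblong one, letting each spring up again. Then turn the wing of the quarter-turn fastener on the box's access panel until the slot in the wing lines up with the two raised ribs on the panel, and only then push the panel down until it is flush with the frame and hold it there: the program finishes while still holding the panel pressed home against its springs. Leave the tools lying round the work where they are.

Things in the scene. Friction and masses are not known exactly. Their poses are not given: they have to be found in the camera images.
- frame: Frame of the junction box: fixed bare-metal box, 170 x 150 x 60 mm (x, y, z), lying on its back with the opening upward, two black cable glands on its +x side. Origin at the centre of its underside; rim top 60 mm above the origin. Does not move when pushed.
- panel (a joint): Travel of the grey access panel straight down into the frame, m: 0 = up on its springs, 12 mm proud of the rim; 0.012 = home on its stop, top flush with the rim. Springs push up with 3 N at 0, 11 N when home, and lift it again when let go. With the fastener more than about 0.2 rad out of line, its hidden cross bar lands on the frame and stops the panel at about 0.003.
- panel_top (a point): Centre of the panel's top face (148 x 128 mm plate, 5 mm thick, under the fastener), moves with the panel; 72 mm above the table when up, 60 mm when home. Its x axis is the frame's x axis, the line of the two raised dark ribs (each 18 mm long, 5 mm wide, 3 mm high, from 33 to 51 mm either side of the centre).
- fastener (a joint): Angle of the quarter-turn fastener about the vertical, rad, counter-clockwise from above positive: 0 = slot in line with the two ribs; it starts turned clockwise (negative, about -1.35 to -0.7) and can turn from -1.55 to 0.7, with no stop at 0. Light friction (0.04 N m) keeps it where it is left.
- wing_top (a point): Centre of the top of the fastener's dark steel wing, on its axis, mid panel. The wing is an upright bar 42 mm long (its x axis, with a bright slot along its top), 11 mm thick (its y axis), 22 mm high; below it a round flange, 34 mm diameter, 4 mm thick, lies on the panel, so the wing top is 26 mm above the panel's top.
- key_round_top (a point): Centre of the top of the key with the round cap, 32 mm diameter. All three keys are white caps in black housings 44 mm square, in a row with 58 mm between centres on a grey strip 86 x 186 x 12 mm, in any order. Cap tops are 44 mm above the table when up, 12 mm above their housings.
- key_round (a joint): Travel of the round key, m: 0 = up, 0.006 = fully down; pressing takes 1.7 N at first and 5 N fully down; springs up when released.
- key_square_top (a point): Centre of the top of the key with the square cap, 30 x 30 mm; otherwise like the round one.
- key_square (a joint): Travel of the square key, m, as for the round one.
- key_oblong_top (a point): Centre of the top of the key with the oblong cap, 36 x 14 mm (the 36 mm across the row of keys); otherwise like the round one.
- key_oblong (a joint): Travel of the oblong key, m, as for the round one.
- nut_driver: Bystander: loose nut driver, 196 mm long, 29 mm high, lying left (+y) of the box.
- screwdriver: Bystander: loose screwdriver, 177 mm long, 24 mm high, lying beyond the key strip.
- marker: Bystander: loose marker pen, 138 mm long, 14 mm high, lying on the robot's side of the key strip.

How it is judged:
By the outcome, as a careful person would: the job done as asked, in the order asked, and still so for the second after the job is handed in, while the arm keeps its last pose, push and grip.
It also fails if it takes over 59 s, if anything falls off the work surface, if the arm or the gripper's body presses on something with over 40 N, if the wrist force passes 120 N, or if a joint passes its speed limit or range.

ROBOT

A 6-joint arm with a two-finger parallel gripper is mounted at the origin on a cart in front of the work surface, level with it; the furniture and walls round the work are solid. World frame = base frame: x ahead of the robot, y to its left, z up, the work surface at z = 0. Lengths are in m, angles in rad, forces in N, time in s.
With the tool pointing down it reaches from about 0.25 to 0.775 m from the base axis. Payload 4 kg.
Tool frame: the origin (TCP) lies midway between the tips of the shut fingers; the grasp point (between the pads) lies 19 mm behind it; z points along the fingers, y is the line along which they close (so a half turn about z gives the same grasp; the last joint's range is limited). The gripper opens to 94 mm and grips with 3 to 60 N. Pads are 16 mm wide; open, the fingers measure 119 mm over their backs; the gripper's body (75 mm by 177 mm) begins 78 mm behind the grasp point.
Start: joints at [1.113, 0.087, 1.371, -0, 1.684, -0.103], TCP at [0.191, 0.516, 0.206] pointing down, gripper open.
Joint ranges: [-3.1, 3.1], [-0.76, 2.03], [0.27, 2.55], [-1.08, 4.22], [0.17, 2.65], [-2.57, 2.57]. Speed limits (rad/s): [2.79, 2.79, 3.14, 3.14, 3.14, 3.14].

INTERFACE

Orientations are given as [roll, pitch, yaw] about the fixed x, y, z axes, in that order (R = Rz(yaw) Ry(pitch) Rx(roll)).
In Python, from bench import robot gives the robot as it stands.
- The arm moves only by the tool servo_tool, never from a script. Its argument "moves" is a list of rows, each a list of 5 numbers: the shift along the tool's x, y, z in units of 25 mm (1.0 is 25 mm), then the turn about the tool's z in units of 6 degrees (1.0 is 6 degrees), then the closure, from 0 (fully open) to 1 (shut). In form: [[dx, dy, dz, yaw, gripper], ...]. A call has 1 to 10 rows; each row is the pose to reach, as a shift and turn from the pose commanded when the call began, along the tool's axes at that moment; what a row does not reach only later rows make up. A row lasts 1/12 s, in which the tool goes at most 41.7 mm and 7.16 degrees, less where a joint would pass 70% of its speed; a pose out of reach is approached as far as the arm can. A call with a gripper value outside its range is refused whole. The fingers move at their own pace and stop on an object; the grip force is fixed at half the most. Time passes only in rows, so rows that repeat a pose let the fingers close. It gives the time, the measured TCP pose, the force, the opening and the grip force at its end, in the units of the state.
- robot.get_obs(): the state, without advancing time (a new reading comes with each control period).
- robot.snapshot(name): name is "scene" or "top"; returns a dict with "image" (384x512x3 uint8, blue, green, red), "fx", "fy", "cx", "cy" (pixels), "eye" and "orientation" of the camera in the world. Camera axes: x right, y down, z forward; pixel columns grow to the right and rows downward; lengths in m; the calibration is good to about 2 mm. A picture is of the moment at which its call begins. There is no depth.
- robot.close_job(): hands the job in; it is judged then, once.
The state is a dict: "time": time; "joint_positions": joint angles; "qvel": joint speeds; "joint_torque": joint torques, N m; "tool_pos": TCP position; "ee_rot": TCP orientation; "wrist_force": force on the tool from outside, world axes, zero at the start; "wrist_torque": the same for the moment, N m; "width": finger opening in m; "finger_force": force on a finger pad.
Only numpy, scipy, OpenCV 4.12 (cv2) and the standard library are available. Lean on these libraries where they do the work, as an engineer would, in place of code of your own. Each camera call takes 0.05 s, during which the arm holds its last target. There are 200 camera calls.

## Working session

There is one attempt and no reset: what is moved stays moved. The work goes in short steps, Python scripts to look and compute and a tool call to move; the robot and the scene stay as the last step left them, time stands still between calls to the robot, and variables do not carry over. Pictures are saved under pics/ and viewed, at most 10 in all, crops included, and the job is handed in when it is done.

Besides the shell and the picture viewer there is one more tool, called after "Request:" as name([rows], argument=value, ...), one row to a line, values as JSON. servo_tool: Moves the arm, as the interface text tells. Its arguments: {"type":"object","properties":{"moves":{"type":"array"}},"required":["moves"]}

```bash
mkdir -p pics; cat > h.py <<'E'
import numpy as np, cv2
from scipy.spatial.transform import Rotation as R
from bench import robot
def cam(s):
    o=np.array(s["orientation"],float)
    M=o if o.shape==(3,3) else (R.from_euler('xyz',o).as_matrix() if o.size==3 else R.from_quat(o).as_matrix())
    return M,np.array(s["eye"])
def pt(s,u,v,z):
    M,e=cam(s); d=M@np.array([(u-s["cx"])/s["fx"],(v-s["cy"])/s["fy"],1]); return e+d*(z-e[2])/d[2]
def px(s,p):
    M,e=cam(s); q=M.T@(np.array(p)-e); return q[:2]/q[2]*[s["fx"],s["fy"]]+[s["cx"],s["cy"]]
E
python3 - <<'E'
from h import *
import pickle
for n in("top","scene"):
    s=robot.snapshot(n); pickle.dump(s,open(n+".pkl","wb")); cv2.imwrite(f"pics/{n}.png",cv2.resize(s["image"],(800,600),interpolation=cv2.INTER_CUBIC))
    print({k:v for k,v in s.items() if k!="image"})
o=robot.get_obs();print(o)
E
```

```text
{'fx': 380.8730791760722, 'fy': 380.8730791760722, 'cx': 254.26391339586834, 'cy': 188.66391956629997, 'eye': array([0.4212695 , 0.07902412, 1.05718731]), 'orientation': array([-3.01293203, -0.00535179, -1.57634491])}
{'fx': 403.3481478313401, 'fy': 403.3481478313401, 'cx': 257.8688434387471, 'cy': 200.57730804744247, 'eye': array([ 0.05990174, -0.51751677,  0.45492671]), 'orientation': array([-2.02078997,  0.00905857, -0.65932897])}
{'time': 0.1, 'joint_positions': array([ 1.11295693e+00,  8.78718127e-02,  1.37208992e+00, -3.10407958e-05,
        1.68358879e+00, -1.03087161e-01]), 'qvel': array([ 0.00031827, -0.00134342, -0.00330067,  0.00203033, -0.00031265,
        0.00109643]), 'joint_torque': array([ 1.91442690e-03, -3.41251659e+01, -3.03302586e+01,  7.19047431e-02,
        3.04490793e-02, -9.40843802e-05]), 'tool_pos': array([0.1908372 , 0.51530835, 0.20443299]), 'ee_rot': array([-3.13964201e+00, -1.70787005e-04,  2.78683679e+00]), 'wrist_force': array([-0.71566864, -0.82408028,  0.20074726]), 'wrist_torque': array([0.02540991, 0.01892353, 0.02801277]), 'finger_force': 0.0, 'width': 0.09380066771400777}
```

View pics/top.png

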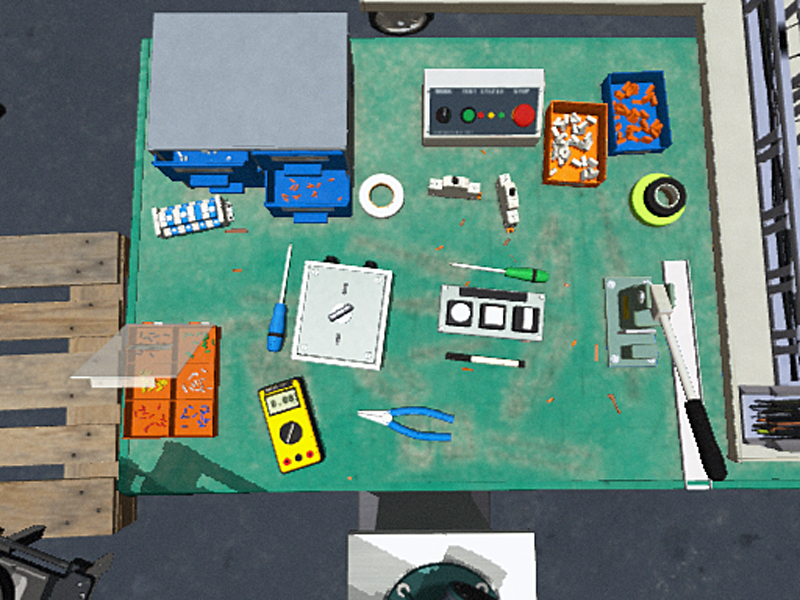

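View pics/scene.png

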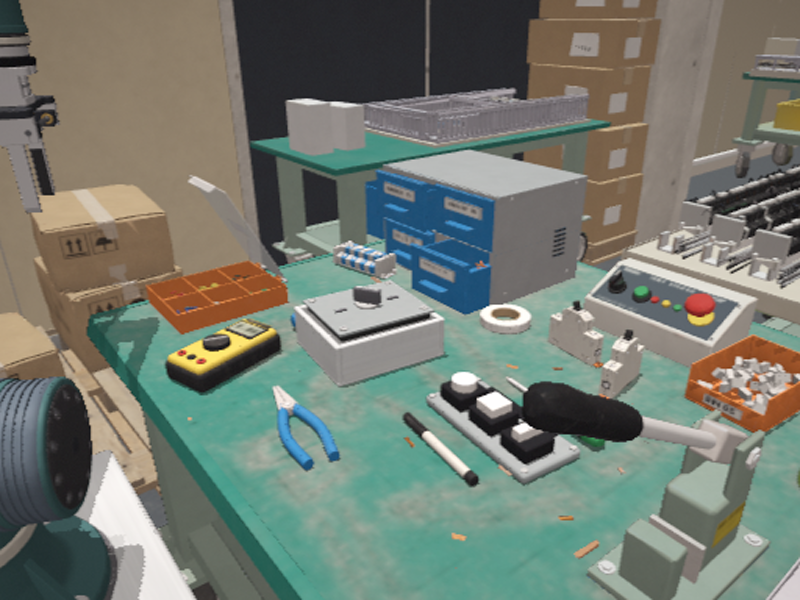

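The top view shows the box centred near (342,314) with its wing near (341,313), and the keys round/square/oblong at about (460,313), (492,316), (524,318). Next I'll enlarge that part to measure it.

```bash
python3 - <<'E'
from h import *
import pickle
s=pickle.load(open("top.pkl","rb"))
im=s["image"]
a=cv2.resize(im[160:240,180:260],(800,800),interpolation=cv2.INTER_CUBIC)[0:800]
b=cv2.resize(im[175:225,275:355],(800,500),interpolation=cv2.INTER_CUBIC)
cv2.imwrite("pics/box.png",cv2.resize(a,(600,600)));cv2.imwrite("pics/keys.png",b)
E
```

```text
(no output)
```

View pics/box.png

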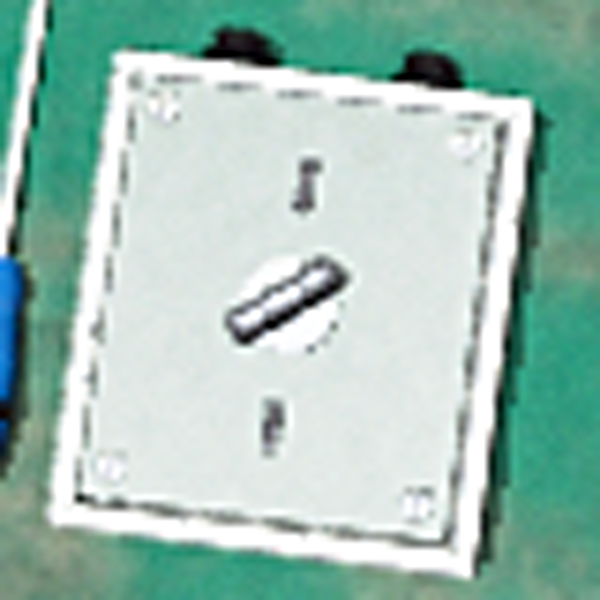

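View pics/keys.png

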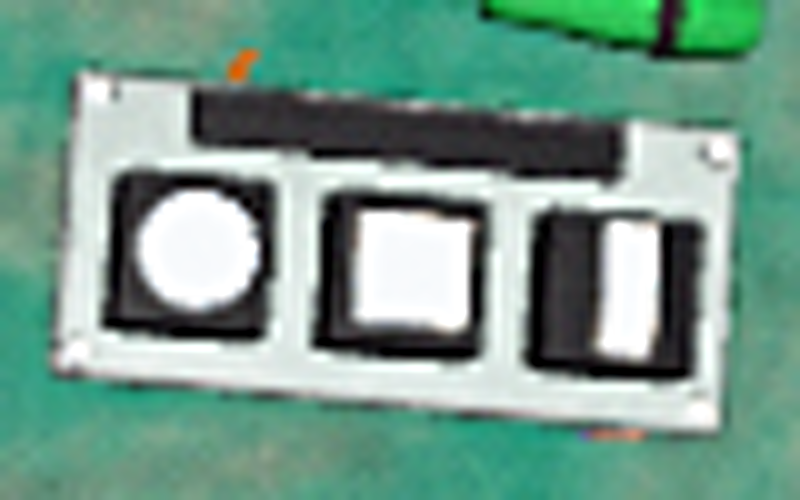

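Box crop: ribs at (308,186) and (272,427), wing slot from (235,328) to (340,270). Key crop: round (199,249), square (414,268), oblong (631,290).

```bash
python3 - <<'E'
from h import *
import pickle
s=pickle.load(open("top.pkl","rb"))
B=lambda x,y,z:pt(s,180+(x+.5)/7.5-.5,160+(y+.5)/7.5-.5,z)
K=lambda x,y,z:pt(s,275+(x+.5)/10-.5,175+(y+.5)/10-.5,z)
ks=[K(199,249,.044),K(414,268,.044),K(631,290,.044)]
for k in ks: print("key",k.round(4))
print([np.linalg.norm(ks[i+1]-ks[i]) for i in(0,1)])
c=[B(*p,.06) for p in((118,52),(533,98),(475,575),(55,522))]
print("frame c",np.mean(c,0),[np.linalg.norm(c[i]-c[i-1]).round(4) for i in range(4)])
yaw=lambda v:np.degrees(np.arctan2(v[1],v[0]))
print("yaw",yaw(c[0]-c[3]),yaw(c[1]-c[2]),yaw(c[0]-c[1])-90,yaw(c[3]-c[2])-90)
r=[B(308,186,.075),B(272,427,.075)];print("ribs",np.mean(r,0),yaw(r[0]-r[1]))
w=[B(340,270,.098),B(235,328,.098)];print("wing",np.mean(w,0),yaw(w[0]-w[1]),np.linalg.norm(w[0]-w[1]))
o=robot.get_obs();print(R.from_euler('xyz',o["ee_rot"]).as_matrix().round(3))
E
```

```text
key [ 0.5227 -0.0344  0.044 ]
key [ 0.5173 -0.0918  0.044 ]
key [ 0.5111 -0.1497  0.044 ]
[np.float64(0.05766153296438483), np.float64(0.05820850074521021)]
frame c [0.51856477 0.16593374 0.06      ] [np.float64(0.1667), np.float64(0.148), np.float64(0.1687), np.float64(0.1469)]
yaw -6.7064321224943395 -7.086745795022147 -6.677010180882007 -7.451574442955902
ribs [0.51827192 0.166471   0.075     ] -8.09188280805424
wing [0.51833537 0.16528938 0.098     ] -61.08780117099331 0.04027421176387445
[[-0.938  0.347 -0.001]
 [ 0.347  0.938 -0.002]
 [ 0.    -0.002 -1.   ]]
```

Request:
servo_tool([
  [-1,-0.8,0,-0.5,1],
  [-2,-1.6,0,-1,1],
  [-3.2,-2.6,0,-1.5,1],
  [-4.4,-3.5,0,-2,1],
  [-5.6,-4.5,0,-2.5,1],
  [-6.8,-5.4,0,-3,1],
  [-8,-6.4,0,-3.38,1],
  [-9.2,-7.4,0,-3.38,1],
  [-10.4,-8.3,0,-3.38,1],
  [-11.4,-9.1,0,-3.38,1],
])

```text
time: 0.93
tool_pos: [0.3799, 0.2012, 0.2051]
ee_rot: [-3.141, -0.0, 3.14]
wrist_force: [-0.0, 0.1, -0.7]
width: 0.0309
finger_force: 0.0
```

```bash
cat >> h.py <<'E'
def to(x,y,z,o=None):
    o=o or robot.get_obs(); M=R.from_euler('xyz',o["ee_rot"]).as_matrix()
    print("t",o["time"],"pos",o["tool_pos"].round(4),"yaw",np.degrees(o["ee_rot"]).round(2),"w",o["width"].round(4),"F",o["wrist_force"].round(2),"q6",o["joint_positions"][5].round(2))
    print("units",(M.T@(np.array([x,y,z])-o["tool_pos"])/.025).round(2))
E
python3 -c "
from h import *
to(.5227,-.0344,.06)"
```

```text
Traceback (most recent call last):
  File "h.py", line 14, in to
    print("t",o["time"],"pos",o["tool_pos"].round(4),"yaw",np.degrees(o["ee_rot"]).round(2),"w",o["width"].round(4),"F",o["wrist_force"].round(2),"q6",o["joint_positions"][5].round(2))
                                                                                                ^^^^^^^^^^^^^^^^
AttributeError: 'float' object has no attribute 'round'
```

Request:
servo_tool([
  [-0.8,-1.3,0,0,1],
  [-1.6,-2.6,0,0,1],
  [-2.4,-3.9,0.5,0,1],
  [-3.2,-5.2,1.2,0,1],
  [-4,-6.5,2.2,0,1],
  [-4.8,-7.8,3.2,0,1],
  [-5.5,-9,4.2,0,1],
  [-5.7,-9.4,5,0,1],
  [-5.7,-9.4,5.5,0,1],
  [-5.7,-9.4,5.5,0,1],
])

```text
time: 1.77
tool_pos: [0.5186, -0.0324, 0.0631]
ee_rot: [3.14, -0.009, 3.138]
wrist_force: [-0.6, 0.1, 0.0]
width: 0.0004
finger_force: 0.0
```

```bash
sed -i 's/,"w",o\["width"\].round(4)//' h.py; python3 -c "
from h import *
to(.5227,-.0344,.044)
s=robot.snapshot('scene')
cv2.imwrite('pics/k1.png',cv2.resize(s['image'][200:330,230:400],(800,612),interpolation=cv2.INTER_CUBIC)[:600])"
```

```text
t 1.7667 pos [ 0.5186 -0.0324  0.0631] yaw [179.9   -0.53 179.81] F [-0.65  0.08  0.04] q6 -1.74
units [-0.17 -0.08  0.76]
```

View pics/k1.png

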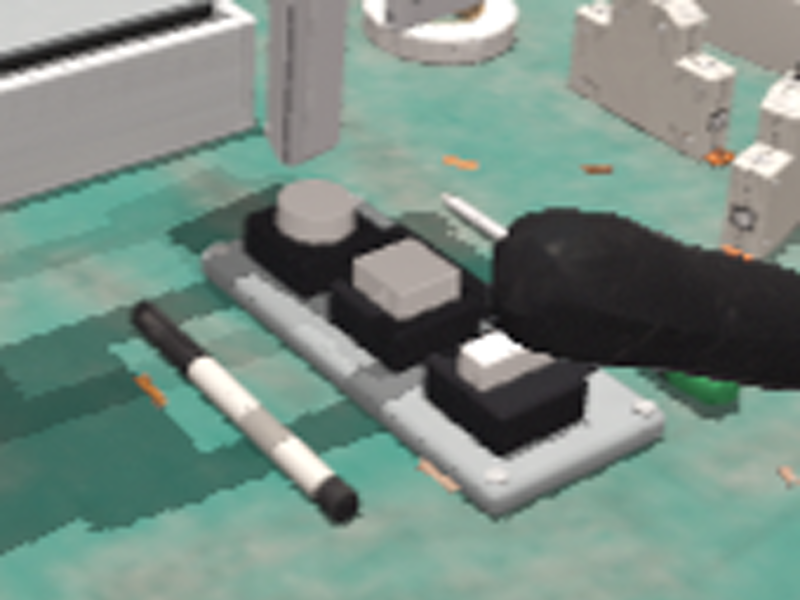

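The tip hovers about 20 mm over the round cap at (317,195), about 4 mm short in x. I'll correct that and press.

Request:
servo_tool([
  [-0.1,-0.08,0,0,1],
  [-0.1,-0.08,0.2,0,1],
  [-0.1,-0.08,0.4,0,1],
  [-0.1,-0.08,0.4,0,1],
  [-0.1,-0.08,0.4,0,1],
])

```text
time: 2.23
tool_pos: [0.524, -0.0332, 0.0582]
ee_rot: [3.142, 0.0, -3.142]
wrist_force: [-0.2, -0.3, -0.2]
width: 0.0004
finger_force: 0.0
```

Request:
servo_tool([
  [0.05,-0.05,0.3,0,1],
  [0.05,-0.05,0.5,0,1],
  [0.05,-0.05,0.6,0,1],
  [0.05,-0.05,0.7,0,1],
  [0.05,-0.05,0.8,0,1],
  [0.05,-0.05,0.84,0,1],
  [0.05,-0.05,0.84,0,1],
  [0.05,-0.05,0.84,0,1],
  [0.05,-0.05,0.84,0,1],
])

```text
time: 2.98
tool_pos: [0.5226, -0.0349, 0.0382]
ee_rot: [3.141, -0.0, 3.141]
wrist_force: [-3.4, 0.9, 7.0]
width: 0.0008
finger_force: 4.0
```

Request:
servo_tool([
  [0,0,0.04,0,1],
  [0,0,0.04,0,1],
  [0,0,0.04,0,1],
])

```text
time: 3.23
tool_pos: [0.5227, -0.0349, 0.0381]
ee_rot: [3.142, -0.0, 3.141]
wrist_force: [-6.6, 0.8, 11.8]
width: 0.0004
finger_force: 5.9
```

Request:
servo_tool([
  [0,0,-0.4,0,1],
  [0,0,-0.9,0,1],
  [0,0,-0.9,0,1],
  [0.1,-1,-0.9,0,1],
  [0.2,-2,-0.9,0,1],
  [0.2,-2.27,-0.9,0,1],
  [0.2,-2.27,-0.9,0,1],
  [0.2,-2.27,-0.9,0,1],
])

```text
time: 3.9
tool_pos: [0.5176, -0.0914, 0.0578]
ee_rot: [3.14, -0.001, 3.14]
wrist_force: [0.6, -0.4, -0.4]
width: 0.0007
finger_force: 0.0
```

Request:
servo_tool([
  [0,0,0.3,0,1],
  [0,0,0.5,0,1],
  [0,0,0.6,0,1],
  [0,0,0.7,0,1],
  [0,0,0.8,0,1],
  [0,0,0.88,0,1],
  [0,0,0.9,0,1],
  [0,0,0.9,0,1],
  [0,0,0.9,0,1],
])

```text
time: 4.65
tool_pos: [0.5176, -0.0907, 0.0381]
ee_rot: [3.14, -0.0, 3.141]
wrist_force: [-5.5, 2.7, 12.8]
width: 0.0006
finger_force: 6.1
```

Request:
servo_tool([
  [0,0,-0.4,0,1],
  [0,0,-0.9,0,1],
  [0,0,-0.9,0,1],
  [0.1,-1,-0.9,0,1],
  [0.2,-2,-0.9,0,1],
  [0.25,-2.34,-0.9,0,1],
  [0.25,-2.34,-0.9,0,1],
  [0.25,-2.34,-0.9,0,1],
])

```text
time: 5.32
tool_pos: [0.5112, -0.1499, 0.0578]
ee_rot: [3.14, -0.001, 3.14]
wrist_force: [0.5, 0.4, -0.9]
width: 0.0004
finger_force: 0.0
```

Request:
servo_tool([
  [0,0,0.3,0,1],
  [0,0,0.5,0,1],
  [0,0,0.6,0,1],
  [0,0,0.7,0,1],
  [0,0,0.8,0,1],
  [0,0,0.88,0,1],
  [0,0,0.9,0,1],
  [0,0,0.9,0,1],
  [0,0,0.9,0,1],
])

```text
time: 6.07
tool_pos: [0.5114, -0.1491, 0.0382]
ee_rot: [3.14, -0.0, 3.141]
wrist_force: [-6.4, 4.6, 12.3]
width: 0.0002
finger_force: 6.1
```

Request:
servo_tool([
  [0,0,-1,0,1],
  [0,0,-2.2,0,1],
  [0,0,-3.5,0,1],
  [0,0.6,-4.6,1,0.8],
  [0,1.8,-5.5,2,0.6],
  [-0.1,3.2,-5.7,3,0.4],
  [-0.1,4.6,-5.7,4,0.2],
  [-0.1,6,-5.7,5,0],
  [-0.2,7.3,-5.7,6,0],
  [-0.2,8.3,-5.7,7,0],
])

```text
time: 6.9
tool_pos: [0.5167, 0.0598, 0.1782]
ee_rot: [3.141, 0.0, 2.404]
wrist_force: [0.4, -0.3, -0.1]
width: 0.044
finger_force: 0.0
```

```bash
python3 -c "
from h import *
to(.5184,.1655,.15)"
```

```text
t 6.9 pos [0.5167 0.0598 0.1782] yaw [1.7995e+02 1.0000e-02 1.3774e+02] F [ 0.4  -0.28 -0.09] q6 -0.83
units [2.79 3.18 1.13]
```

Request:
servo_tool([
  [0.8,0.9,0,1,0],
  [1.6,1.8,0.2,2,0],
  [2.3,2.6,0.5,3,0],
  [2.8,3.15,0.8,3.15,0],
  [2.8,3.15,1.1,3.15,0],
  [2.8,3.15,1.1,3.15,0],
  [2.8,3.15,1.1,3.15,0],
])

```text
time: 7.48
tool_pos: [0.5171, 0.1619, 0.1501]
ee_rot: [-3.14, 0.0, 2.078]
wrist_force: [0.1, 0.0, -0.3]
width: 0.091
finger_force: 0.0
```

```bash
python3 -c "
from h import *
to(.5184,.1655,.081)"
```

```text
t 7.4833 pos [0.5171 0.1619 0.1501] yaw [-1.7990e+02  2.0000e-02  1.1907e+02] F [ 0.09  0.01 -0.35] q6 -0.31
units [0.1  0.12 2.77]
```

Lower round the wing, then close.

Request:
servo_tool([
  [0.1,0.12,0.6,0,0],
  [0.1,0.12,1.2,0,0],
  [0.1,0.12,1.8,0,0],
  [0.1,0.12,2.3,0,0],
  [0.1,0.12,2.6,0,0],
  [0.1,0.12,2.75,0,0],
  [0.1,0.12,2.75,0,0],
  [0.1,0.12,2.75,0,0.5],
])

```text
time: 8.15
tool_pos: [0.5193, 0.1661, 0.0829]
ee_rot: [3.141, 0.0, 2.077]
wrist_force: [0.5, 0.3, -0.6]
width: 0.0902
finger_force: 0.0
```

Request:
servo_tool([
  [0,0,0,0,0.7],
  [0,0,0,0,0.8],
  [0,0,0,0,1],
  [0,0,0,0,1],
  [0,0,0,0,1],
  [0,0,0,0,1],
  [0,0,0,0,1],
])

```text
time: 8.73
tool_pos: [0.5188, 0.1663, 0.0823]
ee_rot: [3.141, -0.0, 2.078]
wrist_force: [-0.3, -0.3, -0.4]
width: 0.0445
finger_force: 0.0
```

```bash
python3 -c "
from h import *
to(.5184,.1655,.081);print(robot.get_obs()['wrist_torque'])"
```

```text
t 8.7333 pos [0.5188 0.1663 0.0823] yaw [179.99  -0.   119.06] F [-0.3  -0.29 -0.41] q6 -0.3
units [-0.02 -0.03  0.05]
[-0.07368616  0.02535958 -0.0478104 ]
```

Request:
servo_tool([
  [0,0,0,0,1],
  [0,0,0,0,1],
  [0,0,0,0,1],
  [0,0,0,0,1],
  [0,0,0,0,1],
  [0,0,0,0,1],
  [0,0,0,0,1],
  [0,0,0,0,1],
])

```text
time: 9.4
tool_pos: [0.5195, 0.1666, 0.0822]
ee_rot: [3.14, 0.0, 2.078]
wrist_force: [3.4, 1.2, -2.1]
width: 0.0108
finger_force: 30.0
```

```bash
python3 -c "
from h import *
to(.5184,.1655,.081);print(robot.get_obs()['wrist_torque'])"
```

```text
t 9.4 pos [0.5195 0.1666 0.0822] yaw [179.9    0.   119.05] F [ 3.36  1.17 -2.1 ] q6 -0.3
units [-0.02 -0.06  0.05]
[ 0.23589691 -0.58240729  0.02012744]
```

Request:
servo_tool([
  [0,0,0,-0.8,1],
  [0,0,0,-1.7,1],
  [0,0,0,-2.6,1],
  [0,0,0,-3.5,1],
  [0,0,0,-4.4,1],
  [0,0,0,-5.3,1],
  [0,0,0,-6.2,1],
  [0,0,0,-7.1,1],
  [0,0,0,-8,1],
  [0,0,0,-8.9,1],
])

```text
time: 10.23
tool_pos: [0.5191, 0.166, 0.0823]
ee_rot: [-3.141, 0.001, 3.014]
wrist_force: [1.7, 0.0, -0.5]
width: 0.0108
finger_force: 30.0
```

Request:
servo_tool([
  [0,0,0,-0.07,1],
  [0,0,0,-0.07,1],
  [0,0,0,-0.07,1],
  [0,0,0,-0.07,1],
])

```text
time: 10.57
tool_pos: [0.5191, 0.166, 0.0823]
ee_rot: [-3.141, 0.001, 3.016]
wrist_force: [2.9, -0.4, -1.7]
width: 0.0107
finger_force: 30.0
```

```bash
python3 -c "
from h import *
to(.5184,.1655,.081);print(robot.get_obs()['wrist_torque'])"
```

```text
t 10.5667 pos [0.5191 0.166  0.0823] yaw [-1.7997e+02  3.0000e-02  1.7279e+02] F [ 2.88 -0.37 -1.7 ] q6 -1.24
units [ 0.02 -0.02  0.05]
[-0.09450276 -0.52415874  0.06938065]
```

Request:
servo_tool([
  [0,0,0.1,0,1],
  [0,0,0.2,0,1],
  [0,0,0.3,0,1],
  [0,0,0.35,0,1],
  [0,0,0.4,0,1],
  [0,0,0.4,0,1],
  [0,0,0.4,0,1],
])

```text
time: 11.15
tool_pos: [0.5191, 0.166, 0.0739]
ee_rot: [-3.141, 0.001, 3.017]
wrist_force: [-1.4, -2.6, 7.1]
width: 0.0107
finger_force: 30.0
```

Request:
servo_tool([
  [0,0,0.04,0,1],
  [0,0,0.08,0,1],
  [0,0,0.12,0,1],
  [0,0,0.12,0,1],
  [0,0,0.12,0,1],
])

```text
time: 11.57
tool_pos: [0.5191, 0.166, 0.0713]
ee_rot: [-3.141, 0.001, 3.017]
wrist_force: [-1.6, -2.6, 10.6]
width: 0.0107
finger_force: 30.0
```

Request:
servo_tool([
  [0,0,0.03,0,1],
  [0,0,0.06,0,1],
  [0,0,0.08,0,1],
  [0,0,0.08,0,1],
  [0,0,0.08,0,1],
])

```text
time: 11.98
tool_pos: [0.5191, 0.166, 0.0701]
ee_rot: [-3.141, 0.002, 3.017]
wrist_force: [-3.0, -2.9, 12.1]
width: 0.0105
finger_force: 30.0
```

Request:
servo_tool([
  [0,0,0.02,0,1],
  [0,0,0.04,0,1],
  [0,0,0.06,0,1],
  [0,0,0.06,0,1],
  [0,0,0.06,0,1],
  [0,0,0.06,0,1],
])

```text
time: 12.48
tool_pos: [0.5192, 0.166, 0.0701]
ee_rot: [-3.142, 0.002, 3.017]
wrist_force: [-5.6, -2.4, 17.1]
width: 0.0107
finger_force: 30.0
```

The travel stopped at 12 mm and the force rose to 17 N, so the panel is home. I'll check with a picture.

```bash
python3 -c "
from h import *
s=robot.snapshot('scene');a=cv2.resize(s['image'][150:260,170:310],(560,440),interpolation=cv2.INTER_CUBIC)
t=robot.snapshot('top');b=cv2.resize(t['image'][150:260,175:235],(240,440),interpolation=cv2.INTER_CUBIC)
cv2.imwrite('pics/end.png',np.hstack([a,b]))"
```

```text
(no output)
```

View pics/end.png

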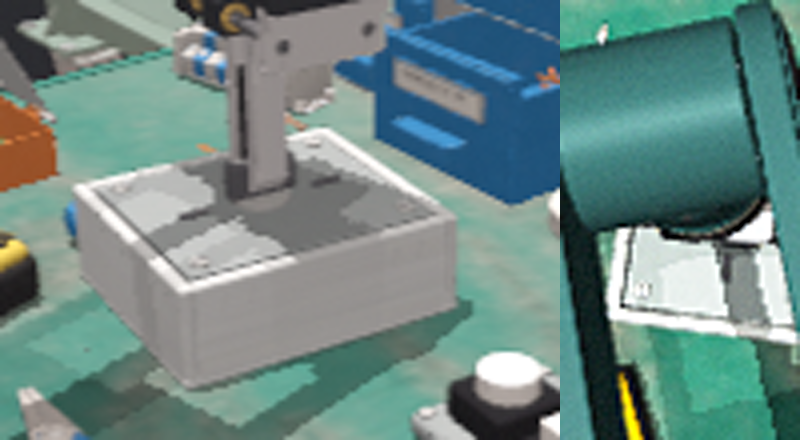

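The panel is flush with the rim (rim corner at about (190,285)), the ribs at (205,210) and (320,182) are in line with the gripped wing, and the round key is up again. Handing in.

```bash
python3 -c "
from h import *
print(robot.close_job())"
```

```text
the job is handed in; nothing more can be done
None
```

I pressed the round, square and oblong keys fully down in that order, turned the wing in line with the ribs (within a degree or two by my camera measurements), and handed the job in at about 12.6 s with the arm still holding the panel flush against its springs; the hand-in gave no verdict.

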